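# Open the tight-lidded spool tin in its hold-down bracket

## Task

Slide the square tin along the counter, lid on and without lifting it, into the dark hold-down bracket until its foot is fully home against the stop; then, with the bracket holding it down, draw the tight red lid straight up off it. Stand the lid upright on the cork mat, fully on it, then take the blue spool out of the tin and stand it upright on the white order pad next to the cork mat. Leave the tin home in the bracket and do not disturb the other things on the counter.

Things in the scene. Friction and masses are not known exactly. Their poses are not given: they have to be found in the camera images.
- bracket: Dark steel hold-down bracket fixed to the counter, 108 mm wide, 13.5 mm high, a U from above. Origin on the counter where the middle of the tin's foot is when home; x = direction in which the tin slides in, z up. Side rails from x = -30 to +50 mm, 88 mm apart inside; their lips reach inward (73 mm open between them), underside 8.5 mm and top 13.5 mm above the counter. Stop at x = +42.5 mm.
- mouth (a point): Middle of the bracket's mouth, on the counter, 102 mm before the home place. Here the gap between the two flared guides is about 130 mm; they carry no lips, are 13.5 mm high and narrow at 0.28 rad a side to the rails. Bare counter between them.
- tin: Base of the square spool tin, loose on the counter, about 0.25 kg. Origin at the centre of its underside, z up, x and y along its sides; it starts 16 to 21 cm before the home place, up to 25 mm off the bracket's axis and turned up to 0.25 rad from it. Its brass foot plate, 84 x 84 mm, 6 mm thick, slides under the bracket's lips; with the lid on, only foot and lid are seen.
- tin_rim (a point): Centre of the rim of the tin's aluminium neck, 46 mm above the underside; neck 58 mm square outside, 52 inside, wooden floor inside at 16 mm height. Four sprung studs near the rim grip the lid: drawing it takes about 7 to 11 N until it has risen 36 mm, more than the base weighs, so a base that is not held comes up with it.
- lid: Deep red lid of the tin, 66 mm square, 69 mm high without its knob, about 0.1 kg, open below, walls 3 mm. Origin at the centre of its lower rim, z up, axes along its sides. Closed, it stands on the foot (origin 6 mm above the tin's) and hides neck and spool; pushed from the side it takes the tin along. It must rise 70 mm to clear the spool.
- knob (a point): Middle of the round wooden knob on the lid, 81 mm above the lid's origin: 30 mm in diameter, 18 mm high (72 to 90 mm above the lid's origin), for grasping from above.
- spool: Blue thread spool, 31 mm in diameter, 52 mm high, 0.03 kg, origin at the centre of its underside, z up. It stands in the tin on the wooden floor with about 10 mm of play each side, so its top is 68 mm above the counter and it rises 22 mm above the neck's rim once the lid is off.
- mat: Cork mat fixed on the counter, 130 x 130 mm, 4 mm thick, for the lid; origin at the centre of its underside, axes along its sides.
- order_pad: White spiral order pad fixed on the counter just left of the cork mat (another white pad, farther left and far from the robot, is only decor), 200 mm (its x) by 154 mm (its y), 14 mm thick; origin at the centre of its underside.
- yarn_a: Bystander: orange and red ball of wool, 72 mm, origin at its underside.
- yarn_b: Bystander: green ball of wool, 73 mm, origin at its underside.
- carton: Bystander: blue and white standing carton, 30 x 56 x 85 mm high, origin at its underside.
- needle_gauge: Bystander: flat wooden needle gauge with holes, 32 x 150 x 9 mm, origin at its underside.
- marker_tin: Bystander: round teal tin, 64 mm in diameter, 25 mm high, origin at its underside.
- tape_measure: Bystander: yellow round tape measure, 51 x 65 x 21 mm, origin at its underside.
- row_counter: Bystander: green barrel row counter standing on end, 17 mm in diameter, 32 mm high, origin at its underside.
Things that resemble listed ones, but are neither listed nor needed, are in the scene too. Leave any turquoise look-alike of the tin alone.

How it is judged:
On the way, in this order (a step that is already met when the one before it is completed fails the run):
1. the closed tin stands fully home in the bracket, its foot under the lips (x of tin in the frame of bracket between -0.008 and 0.006 m and y of tin in the frame of bracket between -0.006 and 0.006 m and height (world z) of tin below 0.006 m and z of lid in the frame of tin below 0.012 m), for 0.2 s.
2. the lid is drawn off, clear above the neck, while the tin stays down in the bracket (x of tin in the frame of bracket between -0.008 and 0.006 m and y of tin in the frame of bracket between -0.006 and 0.006 m and height (world z) of tin below 0.006 m and z of lid in the frame of tin above 0.055 m), for 0.1 s.
3. the lid stands upright on the cork mat and is let go (x of lid in the frame of mat between -0.035 and 0.035 m and y of lid in the frame of mat between -0.035 and 0.035 m and height (world z) of lid below 0.008 m and angle between lid's own z axis and vertical below 0.1 rad and linear speed of lid below 0.02 m/s and contact force between the fingers and lid below 0.2 N), for 0.2 s.
4. the blue spool stands upright on the order pad (x of spool in the frame of order_pad between -0.098 and 0.098 m and y of spool in the frame of order_pad between -0.075 and 0.075 m and z of spool in the frame of order_pad between 0.008 and 0.02 m and angle between spool's own z axis and vertical below 0.1 rad and linear speed of spool below 0.02 m/s), for 0.2 s.
At the end, for the whole second after the job is handed in: The tin stands on the counter home in the bracket (within 8 mm of the home place along the slide), the lid stands upright on the cork mat (its centre within 35 mm of the mat's along both mat axes), the blue spool stands upright (within 0.1 rad) on the order pad; all at rest (all of step 4 and x of tin in the frame of bracket between -0.008 and 0.006 m and y of tin in the frame of bracket between -0.006 and 0.006 m and height (world z) of tin below 0.006 m and x of lid in the frame of mat between -0.035 and 0.035 m and y of lid in the frame of mat between -0.035 and 0.035 m and height (world z) of lid below 0.008 m and angle between lid's own z axis and vertical below 0.1 rad and linear speed of each of lid, tin below 0.02 m/s); the robot touches nothing.
It fails at once if the tin's base is lifted off the counter by more than 10 mm (height (world z) of tin above 0.01 m).
It fails at once if the lid is tipped over (angle between lid's own z axis and vertical above 0.4 rad).
It fails at once if a bystander is moved by more than 30 mm (distance of any of yarn_a, yarn_b, carton, needle_gauge, marker_tin, tape_measure, row_counter from where it was at the start of the episode above 0.03 m).
It also fails if it takes over 67 s, if anything falls off the work surface, if the arm or the gripper's body presses on something with over 40 N, if the wrist force passes 120 N, or if a joint passes its speed limit or range.

## Robot

A 6-joint arm with a two-finger parallel gripper is mounted at the origin on a cart in front of the work surface, level with it; the furniture and walls round the work are solid. World frame = base frame: x ahead of the robot, y to its left, z up, the work surface at z = 0. Lengths are in m, angles in rad, forces in N, time in s.
With the tool pointing down it reaches from about 0.375 to 0.9 m from the base axis. Payload 3.1 kg.
Tool frame: the origin (TCP) lies midway between the tips of the shut fingers; the grasp point (between the pads) lies 19 mm behind it; z points along the fingers, y is the direction in which the jaws open and shut (so a half turn about z gives the same grasp; the last joint's range is limited). The gripper opens to 85 mm and grips with 20 to 120 N. Pads are 22 mm wide; open, the fingers measure 114 mm over their backs; the gripper's body (76 mm by 85 mm) begins 54 mm behind the grasp point. The pads swing forward as they close: fully open they stand 13 mm farther back than shut.
Start: joints at [0.966, 0.527, 1.433, -0, 1.181, -0.178], TCP at [0.259, 0.569, 0.231] pointing down, gripper open.
Joint ranges: [-3.08, 3.08], [-0.75, 2.2], [0.22, 2.44], [-1.43, 4.57], [0, 2.65], [-2.85, 2.85]. Speed limits (rad/s): [2.79, 2.79, 3.14, 3.14, 3.14, 3.14].

## Interface

Orientations are given as a unit quaternion [x, y, z, w].
In Python, from station import manip gives the robot as it stands. The module is installed in compiled form; this text tells all that it offers.
- The arm moves only by the tool drive_tool, never from a script. Its argument "deltas" is one flat list of numbers, 4 for each row, row after row: the shift along the tool's x, y, z in cm, then the turn about the tool's z in degrees. A call has 1 to 12 rows; each row is the pose to reach, as a shift and turn from the pose measured when the call began, along the tool's axes at that moment; what a row does not reach only later rows make up. A row lasts 1/10 s, in which the tool goes at most 50 mm and 8.59 degrees, less where a joint would pass 70% of its speed; a pose out of reach is approached as far as the arm can. A call with a gripper value outside its range is refused whole. "hand" is the finger opening in cm, from 0 to 8.54, set as the call begins (left out, the last holds). The fingers move at their own pace and stop on an object; "squeeze" is the grip in N (left out, the last holds). Time passes only in rows, so rows that repeat a pose let the fingers close. It gives the time, the measured TCP pose, the force and the opening at its end, in the units of the state.
- manip.sense(): the state, without advancing time (a new reading comes with each control period).
- manip.snapshot(name): name is "scene" or "top"; returns a dict with "frame" (480x640x3 uint8, red, green, blue), "depth" (480x640 float32, m along the optical axis (not along the pixel's ray), 0 where there is no reading), "fx", "fy", "cx", "cy" (pixels), "R" (3x3) and "t" (3): a world point X has camera coordinates R X + t. Camera axes: x right, y down, z forward; pixel columns grow to the right and rows downward; lengths in m; the calibration is good to about 2 mm. A picture is of the moment at which its call begins.
- manip.sign_off(): hands the job in, once; it reports no verdict.
The state is a dict: "t": time; "q": joint angles; "qd": joint speeds; "tau": joint torques, N m; "tcp_pos": TCP position; "tool_rot": TCP orientation; "force": force on the tool from outside, world axes, zero at the start; "ft_torque": the same for the moment, N m; "finger_gap": opening from 0.0 (shut) to 1.0 (fully open).
Only numpy, scipy, OpenCV 4.12 (cv2) and the standard library are available. Lean on these libraries where they do the work, as an engineer would, in place of code of your own. Each camera call takes 0.05 s, during which the arm holds its last target.

## Working session

There is one attempt and no reset: what is moved stays moved. The work goes in short steps, Python scripts to look and compute and a tool call to move; the robot and the scene stay as the last step left them, time stands still between calls to the robot, and variables do not carry over. Pictures are saved under pics/ and viewed, and the job is handed in when it is done.

Besides the shell and the picture viewer there is one more tool, called after "Emit:" by a JSON object that holds its "name" and its "arguments", one argument or row to a line. drive_tool: Moves the arm, as the interface text tells. Its arguments: {"type":"object","properties":{"deltas":{"type":"array"},"hand":{"type":"number"},"squeeze":{"type":"number"}},"required":["deltas"]}

```bash
mkdir -p pics
python3 - <<'E'
from station import manip
import cv2,pickle
s=manip.sense();print({k:s[k] for k in('t','tcp_pos','tool_rot','force','finger_gap')})
for n in('scene','top'):
    d=manip.snapshot(n);pickle.dump(d,open(n+'0.pkl','wb'))
    cv2.imwrite(f'pics/{n}0.png',d['frame'][:,:,::-1]);print(n,d['fx'],d['cx'],d['cy'],d['R'],d['t'])
E
```

```text
{'t': 0.0, 'tcp_pos': array([0.25827062, 0.56835246, 0.23033517]), 'tool_rot': array([ 2.11778994e-01,  9.77316989e-01, -9.93890653e-04, -4.16414749e-04]), 'force': array([-1.0688771 , -0.21985446, -0.58079579]), 'finger_gap': 1.0017033867635212}
scene 551.492765244385 312.0750137917182 230.4077715423086 [[ 0.50743747 -0.86147339 -0.0192566 ]
 [-0.44963998 -0.24565737 -0.85876443]
 [ 0.73507218  0.44442778 -0.51200864]] [-0.38004845  0.30961448  1.47349639]
top 587.2096534910953 315.7293270394178 238.94652295112374 [[-0.00157296 -0.99999257  0.00351943]
 [-0.99202957  0.00111698 -0.12600033]
 [ 0.12599547 -0.00368958 -0.99202396]] [-0.09216563  0.58523247  1.60638767]
```

View pics/scene0.png

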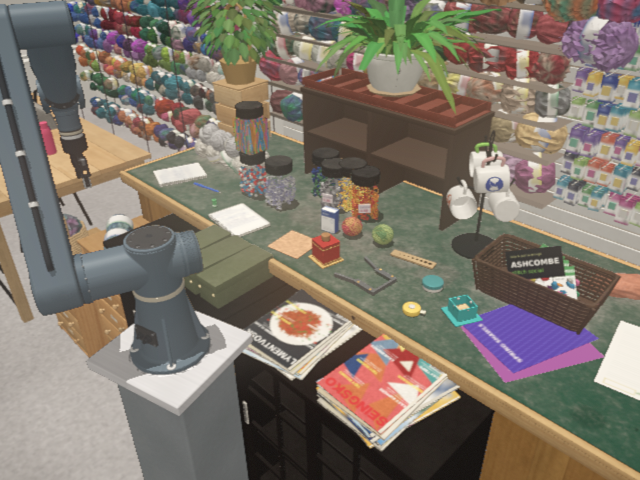

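View pics/top0.png

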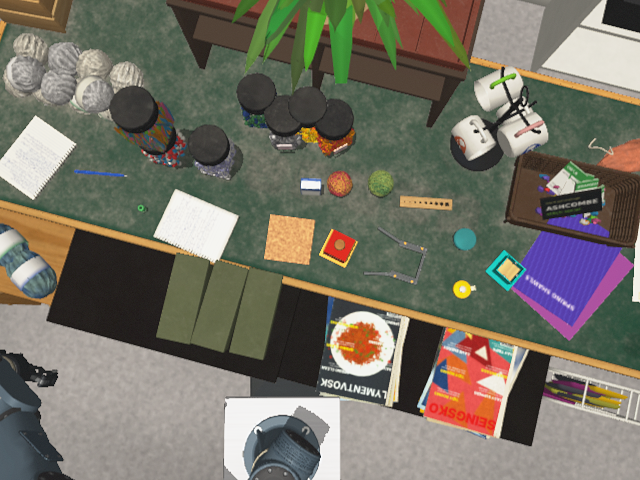

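The top view shows the red-lidded tin at (339,247), and the bracket at (400,257) with its mouth towards the tin. The cork mat is at (290,240) and the order pad at (197,225). The other white pad at (37,157) is decor, and the turquoise look-alike is at (507,270). I'll enlarge the work area.

Run:
```python
import cv2
a=cv2.imread('pics/top0.png')[185:305,255:455];cv2.imwrite('pics/c1.png',cv2.resize(a,None,fx=4,fy=4,interpolation=cv2.INTER_CUBIC))
a=cv2.imread('pics/scene0.png')[195:315,250:450];cv2.imwrite('pics/c2.png',cv2.resize(a,None,fx=4,fy=4,interpolation=cv2.INTER_CUBIC))
```

```text
(no output)
```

View pics/c1.png

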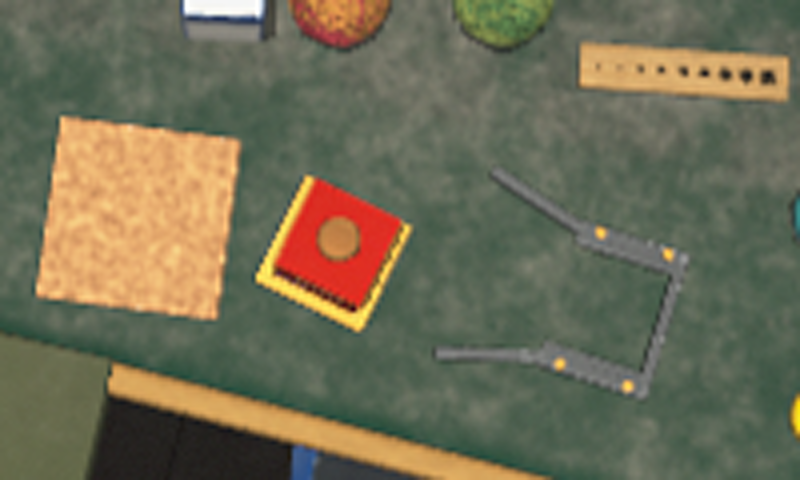

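View pics/c2.png

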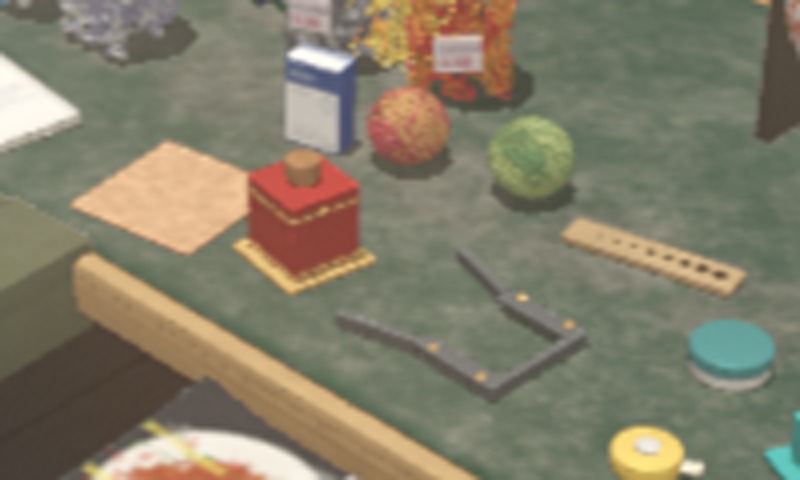

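```bash
cat > h.py <<'E'
import numpy as np,cv2
def ray(d,uv,z):
    uv=np.atleast_2d(np.asarray(uv,float))
    r=np.c_[(uv[:,0]-d['cx'])/d['fx'],(uv[:,1]-d['cy'])/d['fy'],np.ones(len(uv))]@d['R']
    c=-d['R'].T@d['t']
    return c[:2]+r[:,:2]*((z-c[2])/r[:,2])[:,None]
def proj(d,X):
    c=np.atleast_2d(X)@d['R'].T+d['t'];return np.c_[c[:,0]/c[:,2]*d['fx']+d['cx'],c[:,1]/c[:,2]*d['fy']+d['cy']]
def mask(d,box,f):
    x0,y0,x1,y1=box
    im=d['frame'].astype(int);m=np.zeros(im.shape[:2],np.uint8)
    hsv=cv2.cvtColor(d['frame'],cv2.COLOR_RGB2HSV).astype(int)
    g=f(hsv[...,0],hsv[...,1],hsv[...,2],im).astype(np.uint8)
    m[y0:y1,x0:x1]=g[y0:y1,x0:x1]
    n,l,st,_=cv2.connectedComponentsWithStats(m)
    k=1+np.argmax(st[1:,4]);return (l==k).astype(np.uint8),m
def rect(d,m,z):
    c=max(cv2.findContours(m,cv2.RETR_EXTERNAL,cv2.CHAIN_APPROX_NONE)[0],key=cv2.contourArea)
    p=ray(d,c[:,0,:],z).astype(np.float32)*1000
    return cv2.minAreaRect(p),p
E
python3 - <<'E'
import pickle,numpy as np,cv2
from h import *
d=pickle.load(open('top0.pkl','rb'))
m,_=mask(d,(310,220,370,275),lambda h,s,v,im:((h<8)|(h>172))&(s>180)&(v>185))
m=cv2.morphologyEx(m,cv2.MORPH_CLOSE,np.ones((9,9)))
print('lidtop',rect(d,m,.075)[0])
m,_=mask(d,(310,220,370,275),lambda h,s,v,im:(s>110)&((h<33)|(h>172))&(v>60))
c=max(cv2.findContours(m,0,1)[0],key=cv2.contourArea)
print('foot',rect(d,m,.006)[0])
k,_=mask(d,(325,230,355,262),lambda h,s,v,im:(h>=9)&(h<20)&(s<200)); print('knob',ray(d,np.argwhere(k)[:,::-1],.096).mean(0),k.sum())
m,_=mask(d,(255,205,320,272),lambda h,s,v,im:(h<22)&(s>80)&(v>120)); print('mat',rect(d,m,.004)[0])
m,_=mask(d,(145,180,245,270),lambda h,s,v,im:(s<50)&(v>170)); print('pad',rect(d,m,.014)[0])
# bracket
g,gm=mask(d,(355,220,432,290),lambda h,s,v,im:(s>120)&(h>12)&(h<33)&(v>150))
n,l,st,cc=cv2.connectedComponentsWithStats(gm);print('dots',[(tuple(cc[i].round(2)),st[i,4],ray(d,cc[i],.0135).round(4)[0]) for i in range(1,n)])
b,_=mask(d,(355,220,432,290),lambda h,s,v,im:(s<45)&(v<150)); 
p=ray(d,np.argwhere(b)[:,::-1],.0135);print(b.sum(),p.min(0),p.max(0))
cv2.imwrite('pics/b.png',cv2.resize(b[215:295,350:440]*255,None,fx=6,fy=6,interpolation=0))
E
```

```text
lidtop ((563.14501953125, -156.0164794921875), (63.583580017089844, 65.22525024414062), 63.1408576965332)
foot ((563.7709350585938, -156.74513244628906), (84.19959259033203, 86.0111083984375), 63.24921798706055)
knob [ 0.56316793 -0.15615998] 93
mat ((589.2001953125, -17.7315673828125), (131.33062744140625, 132.4351348876953), 82.44470977783203)
pad ((626.2754516601562, 248.45516967773438), (199.7046356201172, 149.9842071533203), 66.73503112792969)
dots [((np.float64(355.67), np.float64(242.67)), np.int32(12), array([ 0.5773, -0.2064])), ((np.float64(404.6), np.float64(242.8)), np.int32(5), array([ 0.5768, -0.3453])), ((np.float64(421.5), np.float64(248.0)), np.int32(6), array([ 0.5619, -0.393 ])), ((np.float64(394.4), np.float64(275.8)), np.int32(5), array([ 0.4832, -0.3146])), ((np.float64(411.5), np.float64(281.0)), np.int32(6), array([ 0.4685, -0.3625]))]
4017 [ 0.44596987 -0.42203059] [ 0.64245775 -0.20319394]
```

View pics/b.png

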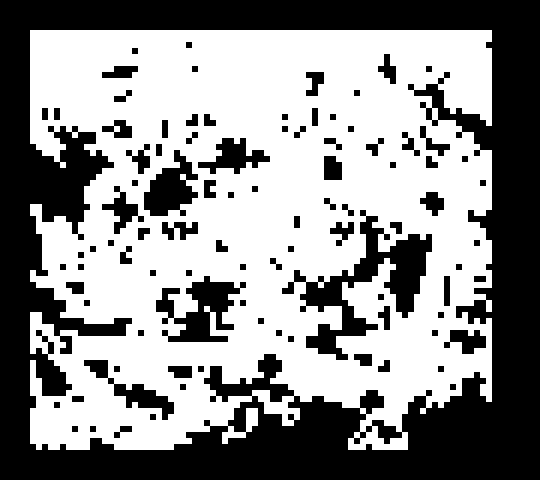

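Run:
```python
import pickle,numpy as np,cv2
from h import *
d=pickle.load(open('top0.pkl','rb'))
m,gm=mask(d,(355,222,432,290),lambda h,s,v,im:(im[...,2]>=im[...,1]-1)&(v<150))
cv2.imwrite('pics/b2.png',cv2.resize(gm[215:295,350:440]*255,None,fx=6,fy=6,interpolation=0))
u=np.array([-.2958,-.9553]);n=np.array([.9553,-.2958]);o=np.array([.5255,-.3443])
p=ray(d,np.argwhere(gm)[:,::-1],.0135)-o;x=p@u;y=p@n
k=(abs(y)<30e-3)&(x>.02);print('stop',np.percentile(x[k],[2,50,98]),k.sum())
k=(x>-.02)&(x<.05)
for a in(y>0,y<0):print(np.percentile(y[k&a],[2,50,98]))
# predicted overlay
f=d['frame'][:,:,::-1].copy()
big=cv2.resize(f[185:305,255:455],None,fx=4,fy=4)
for X in[(50,54),(50,-54),(-30,44),(-30,-44),(42.5,0),(0,0),(-102,65),(-102,-65)]:
    w=o+u*X[0]/1e3+n*X[1]/1e3
    q=proj(d,[*w,.0135])[0];cv2.circle(big,tuple(int(round(v)) for v in ((q-[255,185]+.5)*4)),3,(255,0,255),-1)
cv2.imwrite('pics/c3.png',big)
for t in((.563,-.1562),(.5255,-.3443)):
    t=np.array(t);print('tin in bracket',(t-o)@u,(t-o)@n)
```

```text
stop [0.04251913 0.0456122  0.04887894] 27
[0.00498334 0.04205482 0.05197279]
[-0.05369246 -0.04306378 -0.00208504]
tin in bracket -0.19078443 -0.019816230000000018
tin in bracket 0.0 0.0
```

View pics/c3.png

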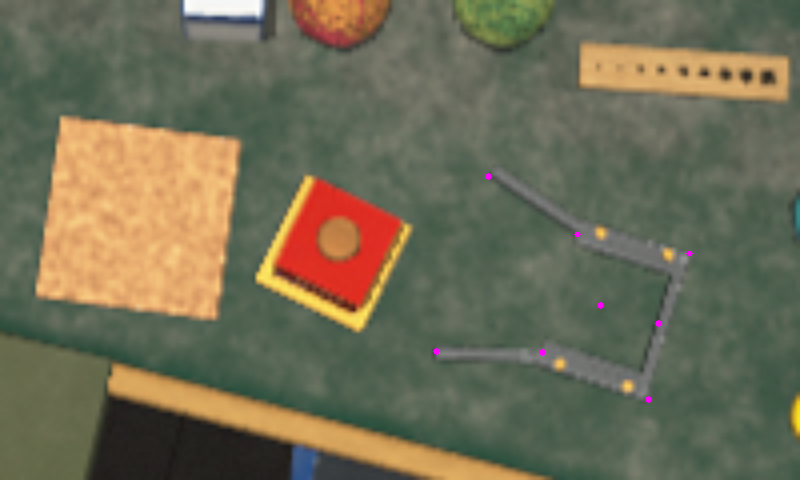

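```bash
cat > go.py <<'E'
import numpy as np,sys
from scipy.spatial.transform import Rotation as R
from station import manip
def rel(tgt,yaw=None):
    s=manip.sense();r=R.from_quat(s['tool_rot']);M=r.as_matrix()
    d=M.T@(np.array(tgt)-s['tcp_pos'])*100
    y=np.degrees(np.arctan2(M[1,1],M[0,1]))
    out=''
    if yaw is not None:
        # turn about tool z (pointing down): world yaw decreases
        t=-((yaw-y+90)%180-90);out=f' turn {t:.2f}'
    print('tcp',s['tcp_pos'].round(4),'ytool',round(y,2),'tilt',np.degrees(np.arccos(-M[2,2])).round(2),'d(cm)',d.round(2),out,'F',s['force'].round(1),'q',s['q'].round(2),'gap',round(s['finger_gap'],3),'t',s['t'])
if __name__=='__main__':
    a=[float(v) for v in sys.argv[1:]];rel(a[:3],a[3] if len(a)>3 else None)
E
python3 go.py .563 -.156 .16 63.2
```

```text
tcp [0.2583 0.5684 0.2304] ytool 65.55 tilt 0.12 d(cm) [-57.73 -53.31   7.13]  turn 2.35 F [ 0.7 -0.  -0.7] q [ 0.97  0.53  1.43 -0.    1.18 -0.18] gap 1.002 t 0.1
```

Emit:
{"name": "drive_tool", "arguments": {
  "deltas": [-14,-13,0,0,-28,-26,0,1,-42,-39,0,2,-57.7,-53.3,0,2.4,-57.7,-53.3,0,2.4,-57.7,-53.3,0,2.4,-57.7,-53.3,0,2.4,-57.7,-53.3,0,2.4,-57.7,-53.3,0,2.4,-57.7,-53.3,0,2.4,-57.7,-53.3,0,2.4,-57.7,-53.3,0,2.4],
  "hand": 8.54
}}

```text
t: 1.3
tcp_pos: [0.491, 0.0136, 0.2311]
tool_rot: [0.232, 0.973, -0.001, -0.001]
force: [1.1, 0.8, -0.6]
finger_gap: 1.001
```

```bash
python3 go.py .563 -.156 .042 63.2
```

```text
tcp [0.491  0.0136 0.2311] ytool 63.12 tilt 0.11 d(cm) [-14.1  -11.84  18.92]  turn -0.08 F [ 1.1  0.8 -0.6] q [-0.2   0.35  1.76 -0.    1.03 -1.3 ] gap 1.001 t 1.3
```

Emit:
{"name": "drive_tool", "arguments": {
  "deltas": [-5,-4,0,0,-10,-8,0,0,-14.1,-11.85,0,0,-14.1,-11.85,3,0,-14.1,-11.85,5,0,-14.1,-11.85,5,0]
}}

```text
t: 1.9
tcp_pos: [0.5608, -0.1561, 0.1776]
tool_rot: [0.234, 0.972, 0.0, -0.005]
force: [-0.2, 1.2, -0.2]
finger_gap: 1.0
```

```bash
python3 go.py .563 -.156 .042 63.2
python3 - <<'E'
from station import manip
import cv2,pickle
for n,b in(('scene',(150,300,250,450)),('top',(185,305,255,455))):
    d=manip.snapshot(n);pickle.dump(d,open(n+'1.pkl','wb'))
    cv2.imwrite(f'pics/{n}1.png',cv2.resize(d['frame'][b[0]:b[1],b[2]:b[3],::-1],None,fx=4,fy=4,interpolation=2))
E
```

```text
tcp [ 0.5608 -0.1561  0.1776] ytool 62.99 tilt 0.52 d(cm) [-0.31  0.13 13.56]  turn -0.21 F [-0.2  1.2 -0.2] q [-0.46  0.54  1.59 -0.    1.02 -1.56] gap 1.0 t 1.9
```

View pics/scene1.png

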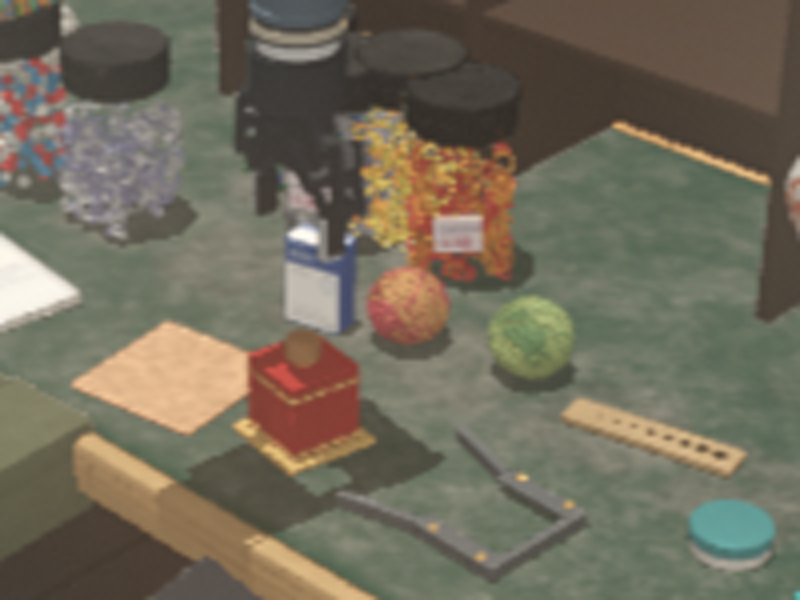

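View pics/top1.png

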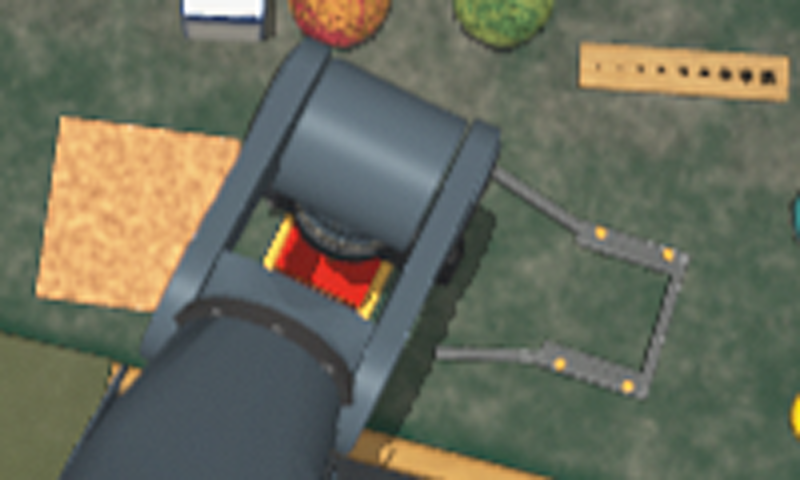

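The gripper hangs squarely over the tin, with knob and lid visible under it and the jaws along the slide. Next I level it and go down.

Emit:
{"name": "drive_tool", "arguments": {
  "deltas": [-0.3,0.1,3,0,-0.3,0.1,6,0,-0.3,0.1,6,0,-0.3,0.1,6,0]
}}

```text
t: 2.4
tcp_pos: [0.5658, -0.1551, 0.1219]
tool_rot: [0.232, 0.973, -0.001, -0.001]
force: [-0.4, -0.5, 0.6]
finger_gap: 1.004
```

```bash
python3 go.py .563 -.156 .034 63.2
```

```text
tcp [ 0.5658 -0.1551  0.1219] ytool 63.2 tilt 0.16 d(cm) [ 0.19 -0.19  8.79]  turn 0.00 F [-0.4 -0.5  0.6] q [-0.46  0.62  1.62 -0.    0.9  -1.56] gap 1.004 t 2.4
```

Emit:
{"name": "drive_tool", "arguments": {
  "deltas": [0.2,-0.2,2,0,0.2,-0.2,4,0,0.2,-0.2,6,0,0.2,-0.2,8,0,0.2,-0.2,8.8,0,0.2,-0.2,8.8,0,0.2,-0.2,8.8,0]
}}

```text
t: 3.1
tcp_pos: [0.564, -0.1564, 0.0354]
tool_rot: [0.232, 0.973, -0.001, 0.0]
force: [1.1, -0.4, 0.5]
finger_gap: 1.001
```

```bash
python3 go.py .563 -.156 .034 63.2
```

```text
tcp [ 0.564  -0.1564  0.0354] ytool 63.22 tilt 0.1 d(cm) [ 0.11 -0.01  0.14]  turn 0.02 F [ 1.1 -0.4  0.5] q [-0.46  0.76  1.67 -0.    0.72 -1.56] gap 1.001 t 3.1
```

Closing on the lid with a moderate grip.

Emit:
{"name": "drive_tool", "arguments": {
  "deltas": [0,0,0,0,0,0,0,0,0,0,0,0,0,0,0,0,0,0,0,0,0,0,0,0,0,0,0,0,0,0,0,0],
  "hand": 6,
  "squeeze": 30
}}

```text
t: 3.9
tcp_pos: [0.5652, -0.157, 0.0371]
tool_rot: [0.231, 0.973, -0.001, 0.002]
force: [-1.0, -0.5, 5.8]
finger_gap: 0.77
```

```bash
python3 go.py .5255 -.3443 .0354 72.8;python3 go.py .564 -.1564 .0354 72.8
python3 - <<'E'
from station import manip
import cv2,pickle
for n,b in(('scene',(195,315,250,450)),):
    d=manip.snapshot(n);pickle.dump(d,open(n+'2.pkl','wb'))
    cv2.imwrite(f'pics/{n}2.png',cv2.resize(d['frame'][b[0]:b[1],b[2]:b[3],::-1],None,fx=4,fy=4,interpolation=2))
E
```

```text
tcp [ 0.5652 -0.157   0.0371] ytool 63.23 tilt 0.24 d(cm) [ -4.89 -18.51   0.22]  turn -9.57 F [-1.  -0.5  5.8] q [-0.46  0.75  1.67 -0.    0.72 -1.56] gap 0.77 t 3.9
tcp [ 0.5652 -0.157   0.0371] ytool 63.23 tilt 0.24 d(cm) [ 0.13 -0.    0.17]  turn -9.57 F [-1.  -0.5  5.8] q [-0.46  0.75  1.67 -0.    0.72 -1.56] gap 0.77 t 3.9
```

View pics/scene2.png

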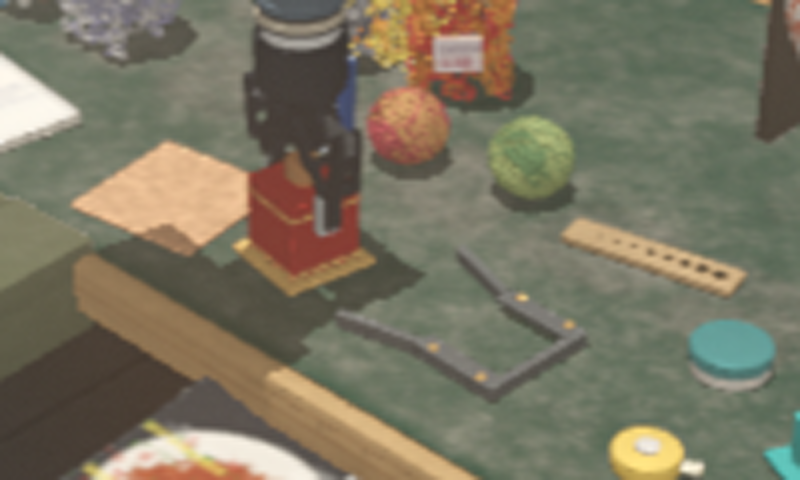

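The pads hold the lid at mid-wall (gap 0.77, about 66 mm). Next I slide to just before the mouth while turning onto the axis.

```bash
python3 go.py .5715 -.2015 .0365 72.8
```

```text
tcp [ 0.5652 -0.1569  0.0371] ytool 63.23 tilt 0.24 d(cm) [-2.57 -3.69  0.08]  turn -9.57 F [ 0.  -0.   6.6] q [-0.46  0.75  1.67 -0.    0.72 -1.56] gap 0.767 t 3.95
```

Emit:
{"name": "drive_tool", "arguments": {
  "deltas": [-0.4,-0.6,0.05,-1.5,-0.8,-1.2,0.05,-3,-1.2,-1.8,0.05,-4.5,-1.6,-2.4,0.05,-6,-2.0,-3.0,0.05,-7.5,-2.4,-3.5,0.05,-9,-2.6,-3.7,0.05,-9.6,-2.6,-3.7,0.05,-9.6,-2.6,-3.7,0.05,-9.6]
}}

```text
t: 4.85
tcp_pos: [0.5713, -0.2016, 0.0372]
tool_rot: [0.149, 0.989, -0.001, 0.001]
force: [-3.0, 0.9, 4.7]
finger_gap: 0.772
```

```bash
python3 go.py .5715 -.2015 .0365 72.8;python3 - <<'E'
from station import manip
import cv2,pickle
for n,b in(('scene',(195,315,250,450)),('top',(185,305,255,455))):
    d=manip.snapshot(n);pickle.dump(d,open(n+'3.pkl','wb'))
    cv2.imwrite(f'pics/{n}3.png',cv2.resize(d['frame'][b[0]:b[1],b[2]:b[3],::-1],None,fx=4,fy=4,interpolation=2))
E
```

```text
tcp [ 0.5713 -0.2016  0.0372] ytool 72.83 tilt 0.22 d(cm) [-0.01  0.01  0.07]  turn 0.03 F [-3.   0.9  4.7] q [-0.52  0.77  1.62 -0.    0.75 -1.79] gap 0.772 t 4.85
```

View pics/scene3.png

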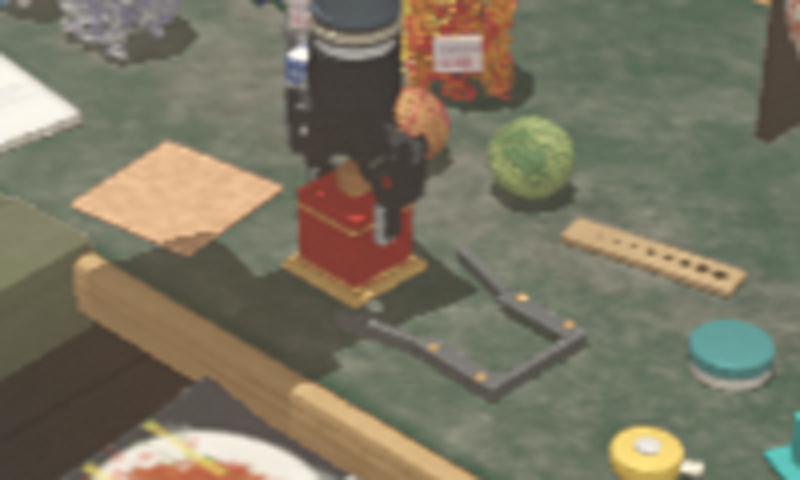

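View pics/top3.png

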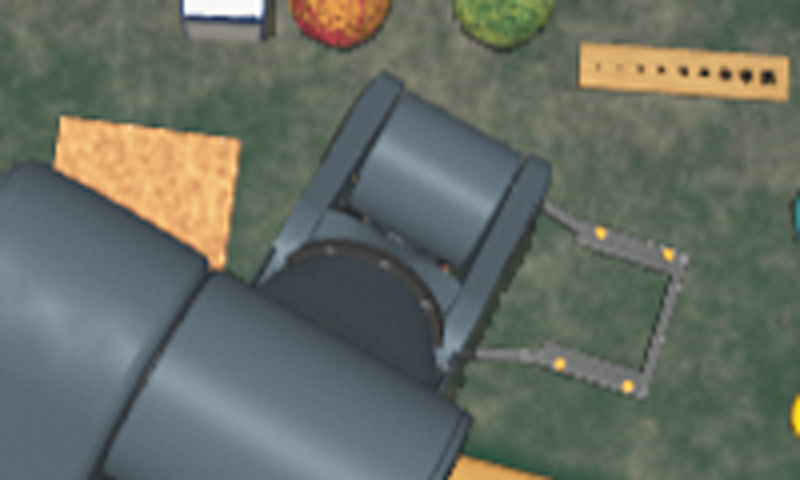

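The scene crop shows the foot's visible corners at about (283,265), (362,303) and (427,265). I'll compare them with the expected pose on the bracket axis.

```bash
cat > foot.py <<'E'
import pickle,sys,numpy as np,cv2
from h import *
u=np.array([-.2958,-.9553]);n=np.array([.9553,-.2958]);o=np.array([.5255,-.3443])
def foot(fn,box):
    d=pickle.load(open(fn,'rb'))
    m,gm=mask(d,box,lambda h,s,v,im:(s>85)&(h>12)&(h<33)&(v>110))
    p=(ray(d,np.argwhere(m)[:,::-1],.006)-o)*1000
    q=np.c_[p@u,p@n]
    print(m.sum(),'bracket-frame ranges x',np.percentile(q[:,0],[0,1,99,100]).round(1),'y',np.percentile(q[:,1],[0,1,99,100]).round(1))
    return q,m,d
E
python3 - <<'E'
from foot import *
q,m,d=foot('scene3.pkl',(315,250,362,275))
cv2.imwrite('pics/m3.png',cv2.resize(m[195:315,250:450]*255,None,fx=4,fy=4,interpolation=0))
for c in[(283,265),(362,303),(427,265)]:
    w=(ray(d,(249.5+c[0]/4,194.5+c[1]/4),.005)[0]-o)*1e3;print(w@u,w@n)
E
```

```text
168 bracket-frame ranges x [-190.2 -188.7 -101.3 -100.8] y [-44.3 -43.9  45.   46.7]
-187.7454868836356 -40.701879934650236
-104.72631757502063 -32.31338329553302
-106.32567034845833 43.80549977116037
```

View pics/m3.png

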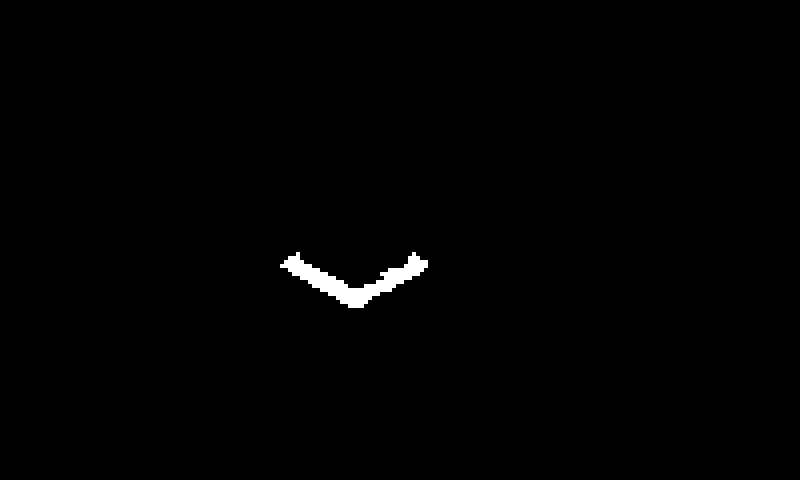

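The tin is on axis (centre y about 0 to +1 mm, x about -148 mm) and square within the pixel resolution. I'll slide it in and stop short to check the force.

Emit:
{"name": "drive_tool", "arguments": {
  "deltas": [0,-0.8,0.05,0,0,-1.6,0.05,0,0,-2.4,0.05,0,0,-3.2,0.05,0,0,-4,0.05,0,0,-4.8,0.05,0,0,-5.6,0.05,0,0,-6.4,0.05,0,0,-7.2,0.05,0,0,-8,0.05,0]
}}

```text
t: 5.95
tcp_pos: [0.5481, -0.2784, 0.0372]
tool_rot: [0.15, 0.989, -0.001, 0.002]
force: [1.1, 4.7, 5.1]
finger_gap: 0.771
```

```bash
python3 go.py .5272 -.3448 .0365 72.8;python3 - <<'E'
from station import manip
import cv2,pickle
for n,b in(('scene',(195,315,250,450)),):
    d=manip.snapshot(n);pickle.dump(d,open(n+'4.pkl','wb'))
    cv2.imwrite(f'pics/{n}4.png',cv2.resize(d['frame'][b[0]:b[1],b[2]:b[3],::-1],None,fx=4,fy=4,interpolation=2))
E
```

```text
tcp [ 0.5481 -0.2784  0.0372] ytool 72.79 tilt 0.25 d(cm) [ 0.03 -6.97  0.08]  turn -0.01 F [1.1 4.7 5.1] q [-0.65  0.78  1.59 -0.    0.77 -1.92] gap 0.771 t 5.95
```

View pics/scene4.png

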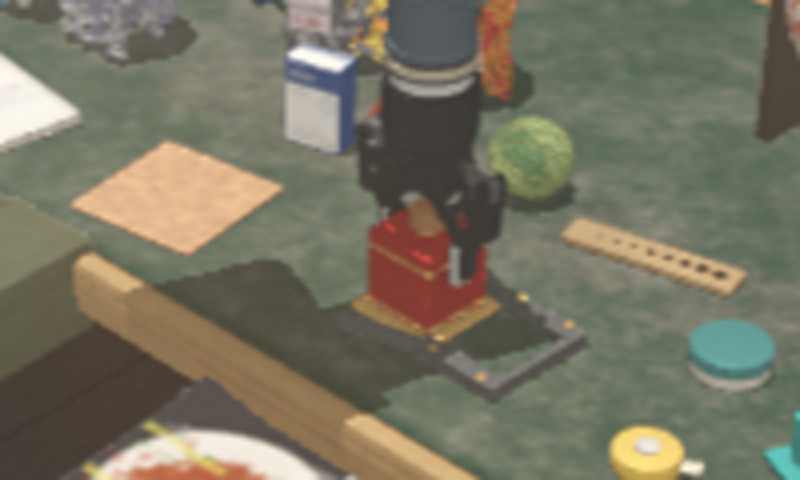

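The foot is between the rails and centred. Forces are small, so I continue.

Emit:
{"name": "drive_tool", "arguments": {
  "deltas": [0,-0.6,0.05,0,0,-1.2,0.05,0,0,-1.8,0.05,0,0,-2.4,0.05,0,0,-3,0.05,0,0,-3.6,0.05,0,0,-4.2,0.05,0]
}}

```text
t: 6.7
tcp_pos: [0.5356, -0.3197, 0.0372]
tool_rot: [0.15, 0.989, -0.001, 0.002]
force: [1.1, 4.6, 6.0]
finger_gap: 0.769
```

```bash
python3 go.py .5272 -.3448 .0365 72.8
```

```text
tcp [ 0.5356 -0.3197  0.0372] ytool 72.71 tilt 0.28 d(cm) [ 0.06 -2.65  0.07]  turn -0.09 F [1.1 4.6 6. ] q [-0.72  0.78  1.57  0.    0.78 -1.99] gap 0.769 t 6.7
```

Emit:
{"name": "drive_tool", "arguments": {
  "deltas": [0,-0.5,0.05,0,0,-1,0.05,0,0,-1.5,0.05,0,0,-1.9,0.05,0,0,-2.2,0.05,0,0,-2.4,0.05,0,0,-2.5,0.05,0,0,-2.6,0.05,0]
}}

```text
t: 7.5
tcp_pos: [0.5283, -0.3443, 0.0372]
tool_rot: [0.151, 0.989, -0.001, 0.003]
force: [2.0, 5.6, 7.3]
finger_gap: 0.767
```

```bash
python3 go.py .5272 -.3448 .0365 72.8;python3 - <<'E'
from station import manip
import cv2,pickle
for n,b in(('scene',(195,315,250,450)),):
    d=manip.snapshot(n);pickle.dump(d,open(n+'5.pkl','wb'))
    cv2.imwrite(f'pics/{n}5.png',cv2.resize(d['frame'][b[0]:b[1],b[2]:b[3],::-1],None,fx=4,fy=4,interpolation=2))
E
```

```text
tcp [ 0.5283 -0.3443  0.0372] ytool 72.67 tilt 0.31 d(cm) [ 0.09 -0.08  0.06]  turn -0.13 F [2.  5.6 7.3] q [-0.76  0.79  1.55  0.    0.8  -2.03] gap 0.767 t 7.5
```

View pics/scene5.png

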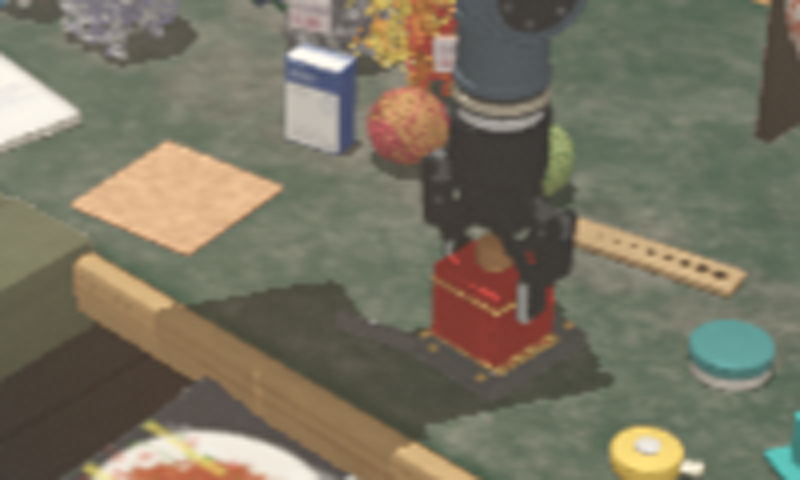

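The foot's front edge is nearly at the stop and there's no stop contact yet. I'll press on in 1 mm steps.

Emit:
{"name": "drive_tool", "arguments": {
  "deltas": [0,-0.1,0.03,0,0,-0.2,0.03,0,0,-0.3,0.03,0,0,-0.3,0.03,0]
}}

```text
t: 7.95
tcp_pos: [0.5279, -0.3462, 0.0372]
tool_rot: [0.152, 0.988, 0.0, 0.003]
force: [4.2, 6.9, 6.8]
finger_gap: 0.77
```

```bash
python3 go.py .5272 -.3448 .0365 72.8
```

```text
tcp [ 0.5279 -0.3462  0.0372] ytool 72.56 tilt 0.34 d(cm) [0.11 0.11 0.07]  turn -0.24 F [4.2 6.9 6.8] q [-0.76  0.79  1.55  0.01  0.8  -2.03] gap 0.77 t 7.95
```

Emit:
{"name": "drive_tool", "arguments": {
  "deltas": [0,-0.2,0.03,0,0,-0.3,0.03,0,0,-0.4,0.03,0,0,-0.4,0.03,0]
}}

```text
t: 8.35
tcp_pos: [0.5278, -0.3469, 0.0375]
tool_rot: [0.153, 0.988, 0.003, 0.003]
force: [6.8, 11.8, 8.8]
finger_gap: 0.77
```

```bash
python3 go.py .5272 -.3448 .0365 72.8;python3 - <<'E'
from station import manip
import cv2,pickle
for n,b in(('scene',(250,310,330,410)),):
    d=manip.snapshot(n);pickle.dump(d,open(n+'6.pkl','wb'))
    cv2.imwrite(f'pics/{n}6.png',cv2.resize(d['frame'][b[0]:b[1],b[2]:b[3],::-1],None,fx=10,fy=10,interpolation=2))
E
```

```text
tcp [ 0.5278 -0.3469  0.0375] ytool 72.36 tilt 0.54 d(cm) [0.12 0.18 0.1 ]  turn -0.44 F [ 6.8 11.8  8.8] q [-0.76  0.79  1.55  0.01  0.8  -2.03] gap 0.77 t 8.35
```

View pics/scene6.png

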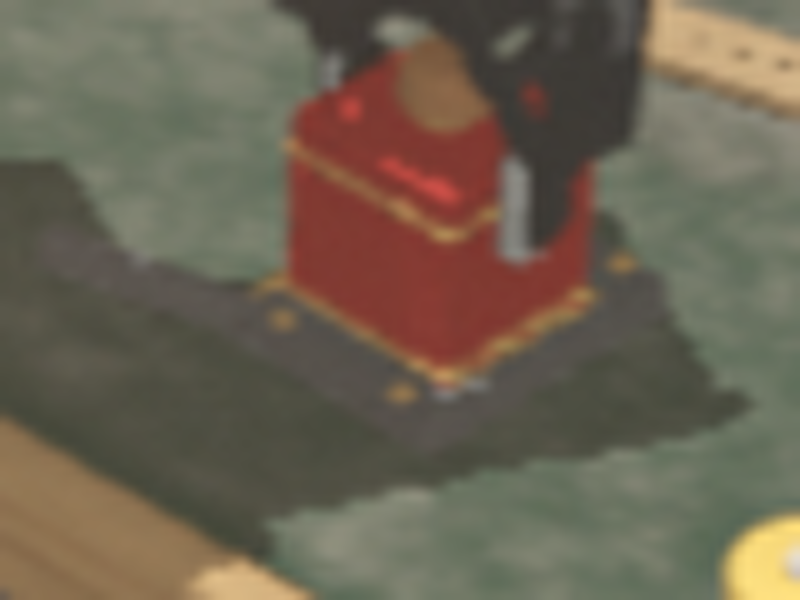

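The foot is tight against the stop: motion stalled and the axial force rose to about 13 N. I'll ease the push, firm the grip and draw the lid straight up.

Emit:
{"name": "drive_tool", "arguments": {
  "deltas": [0,0.1,0,0,0,0.1,0,0,0,0.1,0,0],
  "squeeze": 50
}}

```text
t: 8.7
tcp_pos: [0.5283, -0.3463, 0.0375]
tool_rot: [0.153, 0.988, 0.003, 0.004]
force: [1.9, 2.7, 4.1]
finger_gap: 0.765
```

```bash
python3 go.py .5278 -.3469 .1375 72.8
```

```text
tcp [ 0.5283 -0.3463  0.0375] ytool 72.35 tilt 0.55 d(cm) [ -0.03  -0.   -10.  ]  turn -0.45 F [1.9 2.7 4.1] q [-0.76  0.79  1.55  0.01  0.8  -2.03] gap 0.765 t 8.7
```

Emit:
{"name": "drive_tool", "arguments": {
  "deltas": [0,0,-0.5,0,0,0,-1,0,0,0,-1.5,0,0,0,-2,0,0,0,-2.5,0,0,0,-3,0,0,0,-3.5,0,0,0,-3.5,0]
}}

```text
t: 9.5
tcp_pos: [0.5288, -0.3471, 0.0746]
tool_rot: [0.154, 0.988, 0.002, 0.005]
force: [-0.4, 1.9, -2.1]
finger_gap: 0.764
```

```bash
python3 go.py .5278 -.3469 .1375 72.8;python3 - <<'E'
from station import manip
import cv2,pickle
for n,b in(('scene',(230,310,310,410)),):
    d=manip.snapshot(n);pickle.dump(d,open(n+'7.pkl','wb'))
    cv2.imwrite(f'pics/{n}7.png',cv2.resize(d['frame'][b[0]:b[1],b[2]:b[3],::-1],None,fx=7,fy=7,interpolation=2))
E
```

```text
tcp [ 0.5288 -0.3471  0.0746] ytool 72.33 tilt 0.61 d(cm) [ 0.05  0.03 -6.29]  turn -0.47 F [-0.4  1.9 -2.1] q [-0.76  0.73  1.53  0.01  0.87 -2.03] gap 0.764 t 9.5
```

View pics/scene7.png

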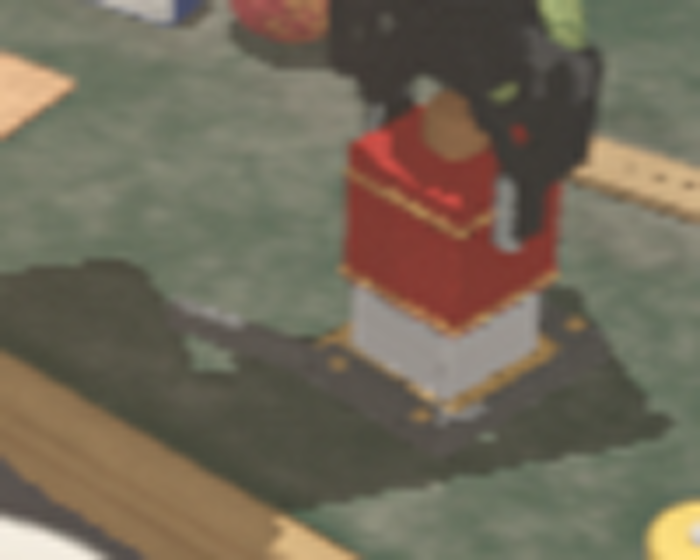

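The lid is rising off the aluminium neck and the foot stays under the lips. I keep drawing.

Emit:
{"name": "drive_tool", "arguments": {
  "deltas": [0,0,-0.8,0,0,0,-1.6,0,0,0,-2.4,0,0,0,-3.2,0,0,0,-4,0,0,0,-5,0,0,0,-6,0,0,0,-7.5,0,0,0,-9,0,0,0,-9,0]
}}

```text
t: 10.55
tcp_pos: [0.5292, -0.3486, 0.1675]
tool_rot: [0.154, 0.988, 0.001, 0.007]
force: [0.6, -0.8, -1.1]
finger_gap: 0.767
```

```bash
python3 go.py .589 -.018 .17 82.4;python3 - <<'E'
from station import manip
import cv2,pickle
for n,b in(('scene',(200,310,310,410)),):
    d=manip.snapshot(n);pickle.dump(d,open(n+'8.pkl','wb'))
    cv2.imwrite(f'pics/{n}8.png',cv2.resize(d['frame'][b[0]:b[1],b[2]:b[3],::-1],None,fx=5,fy=5,interpolation=2))
E
```

```text
tcp [ 0.5292 -0.3486  0.1675] ytool 72.34 tilt 0.82 d(cm) [ 4.33 33.32 -0.19]  turn -10.06 F [ 0.6 -0.8 -1.1] q [-0.76  0.61  1.48  0.01  1.04 -2.03] gap 0.767 t 10.55
```

View pics/scene8.png

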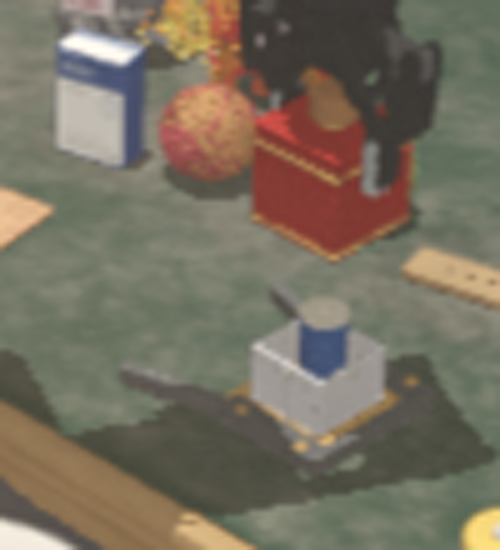

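The lid is clear, the spool stands in the open tin, and the tin is still home. Carrying the lid to the mat.

Emit:
{"name": "drive_tool", "arguments": {
  "deltas": [0.4,3,0,-1,0.9,7,0,-2,1.4,11,0,-4,2,15.5,0,-5,2.6,20,0,-6,3.2,24.5,0,-8,3.8,29,0,-9,4.2,32,0,-10,4.3,33.3,0,-10,4.3,33.3,0,-10,4.3,33.3,0,-10]
}}

```text
t: 11.7
tcp_pos: [0.5885, -0.0186, 0.1669]
tool_rot: [0.067, 0.998, 0.001, 0.006]
force: [-0.9, -1.1, -0.5]
finger_gap: 0.766
```

```bash
python3 go.py .589 -.018 .0365 82.4
```

```text
tcp [ 0.5885 -0.0186  0.1669] ytool 82.32 tilt 0.69 d(cm) [ 0.11  0.04 13.04]  turn -0.08 F [-0.9 -1.1 -0.5] q [-0.22  0.56  1.6   0.    0.98 -1.66] gap 0.766 t 11.7
```

Emit:
{"name": "drive_tool", "arguments": {
  "deltas": [0,0,2,0,0,0,4,0,0,0,6,0,0,0,8,0,0,0,10,0,0,0,11,0,0,0,11.8,0,0.1,0,12.4,0,0.1,0,12.8,0,0.1,0,13,0,0.1,0,13.1,0,0.1,0,13.1,0]
}}

```text
t: 12.9
tcp_pos: [0.5893, -0.0184, 0.0362]
tool_rot: [0.067, 0.998, 0.0, 0.006]
force: [0.5, 0.9, -1.4]
finger_gap: 0.766
```

```bash
python3 go.py .589 -.018 .0355 82.4;python3 - <<'E'
from station import manip
import cv2,pickle
for n,b in(('scene',(180,300,240,400)),):
    d=manip.snapshot(n);pickle.dump(d,open(n+'9.pkl','wb'))
    cv2.imwrite(f'pics/{n}9.png',cv2.resize(d['frame'][b[0]:b[1],b[2]:b[3],::-1],None,fx=5,fy=5,interpolation=2))
E
```

```text
tcp [ 0.5893 -0.0184  0.0362] ytool 82.34 tilt 0.72 d(cm) [0.04 0.03 0.07]  turn -0.06 F [ 0.5  0.9 -1.4] q [-0.22  0.75  1.67  0.    0.71 -1.66] gap 0.766 t 12.9
```

View pics/scene9.png

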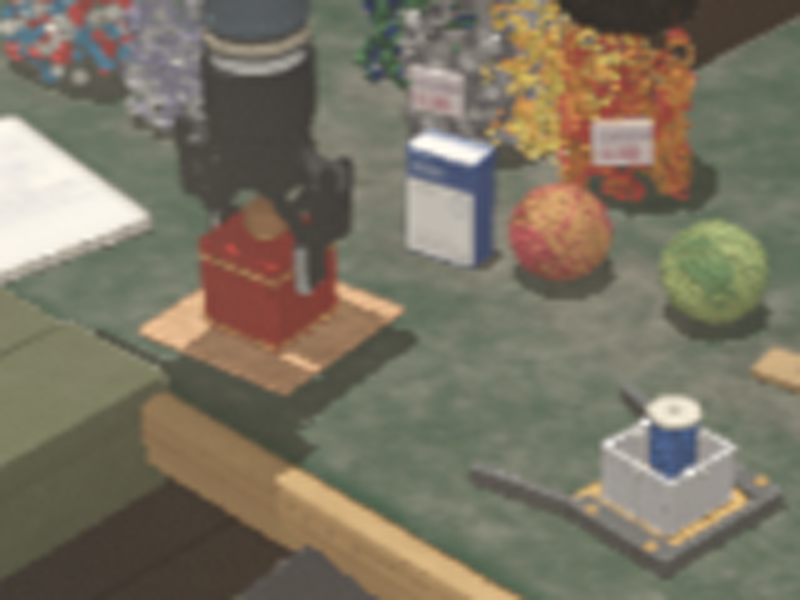

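The lid is just above the middle of the mat. I lower it to contact.

Emit:
{"name": "drive_tool", "arguments": {
  "deltas": [0,0,0.1,0,0,0,0.2,0,0,0,0.2,0,0,0,0.2,0]
}}

```text
t: 13.35
tcp_pos: [0.5899, -0.0183, 0.0355]
tool_rot: [0.067, 0.998, 0.0, 0.007]
force: [-0.2, 0.2, 6.0]
finger_gap: 0.767
```

In contact (6 N up). I release it.

Emit:
{"name": "drive_tool", "arguments": {
  "deltas": [0,0,0,0,0,0,0,0,0,0,0,0,0,0,0,0,0,0,0,0,0,0,0,0],
  "hand": 8.54
}}

```text
t: 13.95
tcp_pos: [0.5898, -0.0184, 0.0354]
tool_rot: [0.067, 0.998, 0.0, 0.007]
force: [-0.1, -0.3, 0.2]
finger_gap: 1.001
```

Emit:
{"name": "drive_tool", "arguments": {
  "deltas": [0,0,-1,0,0,0,-2,0,0,0,-4,0,0,0,-7,0,0,0,-10,0,0,0,-13,0,0,0,-14,0,0,0,-14,0]
}}

```text
t: 14.75
tcp_pos: [0.589, -0.0185, 0.1777]
tool_rot: [0.067, 0.998, -0.0, 0.009]
force: [-0.7, -0.9, -0.6]
finger_gap: 1.003
```

```bash
python3 go.py .5255 -.3443 .17 72.8;python3 - <<'E'
from station import manip
import cv2,pickle
for n,b in(('scene',(180,300,240,400)),('top',(185,305,255,455))):
    d=manip.snapshot(n);pickle.dump(d,open(n+'10.pkl','wb'))
    cv2.imwrite(f'pics/{n}10.png',cv2.resize(d['frame'][b[0]:b[1],b[2]:b[3],::-1],None,fx=4,fy=4,interpolation=2))
E
```

```text
tcp [ 0.589  -0.0185  0.1777] ytool 82.35 tilt 1.06 d(cm) [  1.98 -33.13   0.69]  turn 9.55 F [-0.7 -0.9 -0.6] q [-0.22  0.54  1.59  0.    0.99 -1.66] gap 1.003 t 14.75
```

View pics/scene10.png

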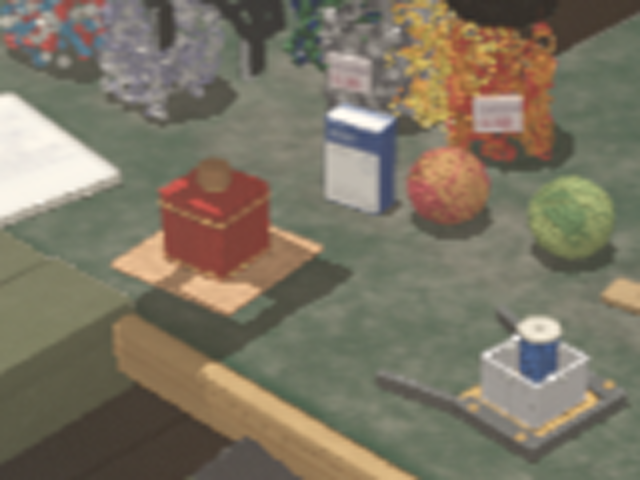

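View pics/top10.png

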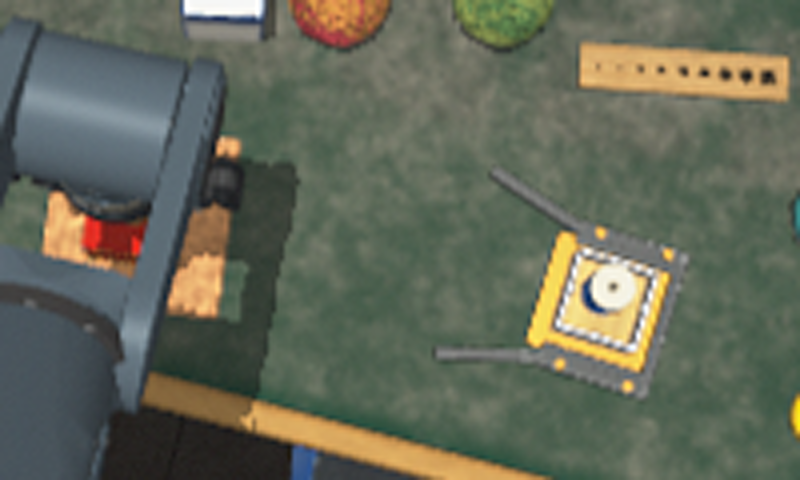

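The lid stands upright in the middle of the mat. The tin is home, with the foot against the stop and the four brass screws symmetric about it, and the spool's white top is at crop (613,290). I'll measure the spool, tin and lid.

```bash
python3 - <<'E'
from foot import *
d=pickle.load(open('top10.pkl','rb'))
m,gm=mask(d,(398,248,416,266),lambda h,s,v,im:(s<70)&(v>190))
m,_=mask(d,(400,250,415,264),lambda h,s,v,im:(v>185)&(s<60))
p=ray(d,np.argwhere(m)[:,::-1],.068);print('spool top',p.mean(0),m.sum(),p.max(0)-p.min(0))
c=ray(d,(255+613/4-.5,185+290/4-.5),.068)[0];print('manual',c,(c-o)@u,(c-o)@n)
m,_=mask(d,(380,235,430,285),lambda h,s,v,im:(s>85)&(h>12)&(h<33)&(v>110))
q=(ray(d,np.argwhere(m)[:,::-1],.006)-o)*1e3;print('foot x',np.percentile(q@u,[1,99]),'y',np.percentile(q@n,[1,99]))
E
python3 go.py .515 -.352 .17 72.8
```

```text
spool top [ 0.53464508 -0.345958  ] 108 [0.03299449 0.03060862]
manual [ 0.53110257 -0.34461313] -0.0013581039400130694 0.005444758381569916
foot x [-42.43531641  42.86565613] y [-39.52124998  41.82973121]
tcp [ 0.5871 -0.0182  0.1748] ytool 82.35 tilt 0.71 d(cm) [  2.71 -34.05   0.39]  turn 9.55 F [ 0.6 -0.2 -0.2] q [-0.22  0.54  1.59  0.    0.99 -1.66] gap 1.002 t 14.85
```

```bash
python3 go.py .533 -.3455 .17 72.8
```

```text
tcp [ 0.5871 -0.0182  0.1748] ytool 82.35 tilt 0.71 d(cm) [  1.01 -33.16   0.41]  turn 9.55 F [ 0.6 -0.2 -0.2] q [-0.22  0.54  1.59  0.    0.99 -1.66] gap 1.002 t 14.85
```

Emit:
{"name": "drive_tool", "arguments": {
  "deltas": [0.1,-4,0,1,0.2,-8,0,2,0.4,-13,0,4,0.5,-18,0,5,0.7,-23,0,6,0.8,-28,0,8,1,-31,0,9.5,1,-33.2,0.2,9.5,1,-33.2,0.4,9.5,1,-33.2,0.4,9.5,1,-33.2,0.4,9.5]
}}

```text
t: 15.95
tcp_pos: [0.533, -0.3437, 0.1693]
tool_rot: [0.148, 0.989, 0.002, 0.005]
force: [-0.1, -0.3, 0.2]
finger_gap: 0.999
```

```bash
python3 go.py .533 -.3455 .049 72.8;python3 - <<'E'
from station import manip
import cv2,pickle
for n,b in(('scene',(180,300,290,450)),):
    d=manip.snapshot(n);pickle.dump(d,open(n+'11.pkl','wb'))
    cv2.imwrite(f'pics/{n}11.png',cv2.resize(d['frame'][b[0]:b[1],b[2]:b[3],::-1],None,fx=4,fy=4,interpolation=2))
E
```

```text
tcp [ 0.533  -0.3437  0.1693] ytool 72.96 tilt 0.64 d(cm) [ 0.07 -0.24 12.03]  turn 0.16 F [-0.1 -0.3  0.2] q [-0.75  0.61  1.47  0.01  1.05 -2.03] gap 0.999 t 15.95
```

View pics/scene11.png

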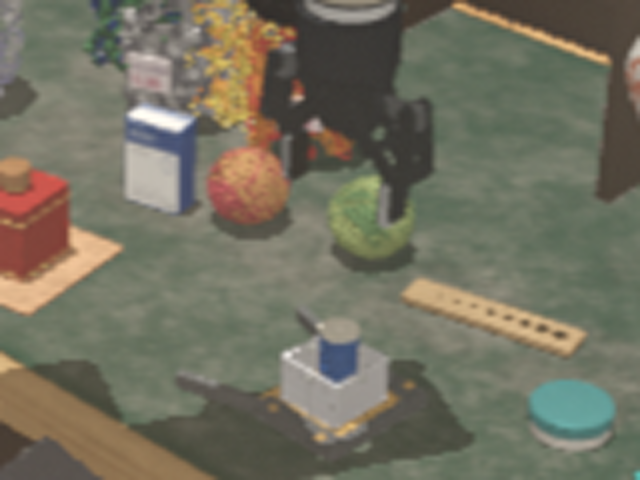

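The gripper is above the spool with the tin home. I go down around the spool head, fingertips staying above the rim.

Emit:
{"name": "drive_tool", "arguments": {
  "deltas": [0,-0.1,2,0,0.1,-0.2,4.5,0,0.1,-0.2,7,0,0.1,-0.2,9,0,0.1,-0.2,10.5,0,0.1,-0.2,11.5,0,0.1,-0.2,12,0,0.1,-0.2,12,0,0.1,-0.2,12,0]
}}

```text
t: 16.9
tcp_pos: [0.5336, -0.3455, 0.0504]
tool_rot: [0.148, 0.989, 0.001, 0.006]
force: [-0.1, -0.3, 0.2]
finger_gap: 0.995
```

```bash
python3 go.py .533 -.3455 .049 72.8
```

```text
tcp [ 0.5336 -0.3455  0.0504] ytool 72.99 tilt 0.72 d(cm) [ 0.06 -0.02  0.14]  turn 0.19 F [-0.1 -0.3  0.2] q [-0.75  0.77  1.54  0.01  0.82 -2.04] gap 0.995 t 16.9
```

Emit:
{"name": "drive_tool", "arguments": {
  "deltas": [0,0,0.1,0,0,0,0.1,0,0,0,0.1,0,0,0,0.1,0,0,0,0.1,0,0,0,0.1,0,0,0,0.1,0,0,0,0.1,0,0,0,0.1,0,0,0,0.1,0],
  "hand": 2,
  "squeeze": 20
}}

```text
t: 17.9
tcp_pos: [0.5338, -0.3457, 0.0497]
tool_rot: [0.148, 0.989, 0.001, 0.006]
force: [-0.9, 0.3, 5.6]
finger_gap: 0.354
```

```bash
python3 go.py .533 -.3455 .17 72.8;python3 - <<'E'
from station import manip
import cv2,pickle
for n,b in(('scene',(210,310,320,420)),):
    d=manip.snapshot(n);pickle.dump(d,open(n+'12.pkl','wb'))
    cv2.imwrite(f'pics/{n}12.png',cv2.resize(d['frame'][b[0]:b[1],b[2]:b[3],::-1],None,fx=6,fy=6,interpolation=2))
E
```

```text
tcp [ 0.5338 -0.3457  0.0497] ytool 72.99 tilt 0.74 d(cm) [ -0.07   0.04 -12.03]  turn 0.19 F [-0.9  0.3  5.6] q [-0.75  0.77  1.54  0.01  0.82 -2.04] gap 0.354 t 17.9
```

View pics/scene12.png

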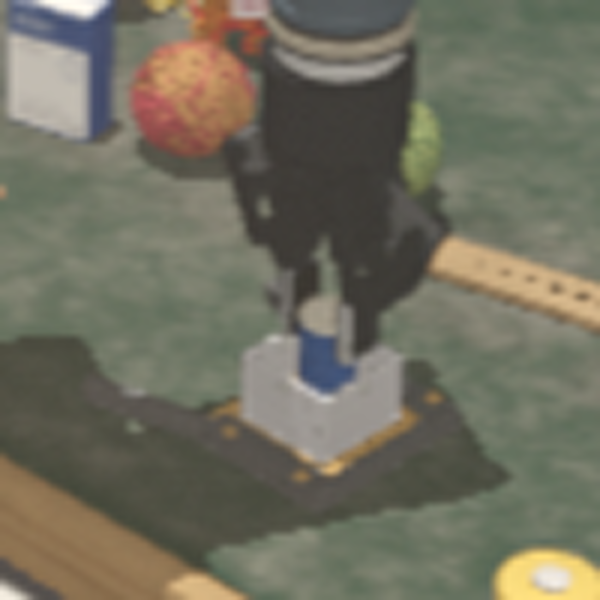

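The pads hold the spool's head (gap 0.354, about 30 mm). I lift it straight up and carry it to the pad, above the lid.

Emit:
{"name": "drive_tool", "arguments": {
  "deltas": [0,0,-1,0,0,0,-2.5,0,0,0,-4.5,0,0,0,-7,0,0,0,-10,0,0,0,-13,0,0,0,-16,0,0,0,-16,0]
}}

```text
t: 18.75
tcp_pos: [0.5341, -0.3478, 0.2158]
tool_rot: [0.148, 0.989, -0.002, 0.011]
force: [-0.1, 0.1, -0.8]
finger_gap: 0.355
```

```bash
python3 go.py .61 .235 .205;python3 - <<'E'
from station import manip
import cv2,pickle
for n,b in(('scene',(150,310,300,460)),):
    d=manip.snapshot(n);pickle.dump(d,open(n+'13.pkl','wb'))
    cv2.imwrite(f'pics/{n}13.png',cv2.resize(d['frame'][b[0]:b[1],b[2]:b[3],::-1],None,fx=3.5,fy=3.5,interpolation=2))
E
```

```text
tcp [ 0.5341 -0.3478  0.2158] ytool 72.99 tilt 1.28 d(cm) [ 9.8  57.95  0.81]  F [-0.1  0.1 -0.8] q [-0.76  0.55  1.43  0.01  1.14 -2.03] gap 0.355 t 18.75
```

View pics/scene13.png

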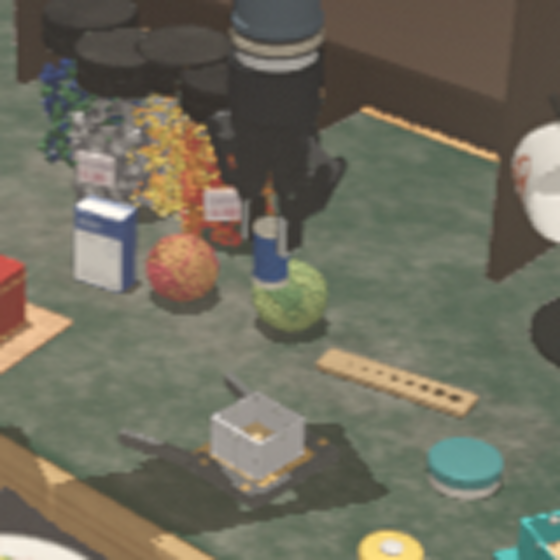

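The spool is out, upright in the jaws, and the tin is still home and empty. On to the pad.

Emit:
{"name": "drive_tool", "arguments": {
  "deltas": [0.7,4,0,0,1.5,9,0,0,2.3,14,0,0,3.2,19,0,0,4,24,0,0,4.9,29,0,0,5.7,34,0,0,6.6,39,0,0,7.4,44,0,0,8.3,49,0,0,9.1,54,0,0,9.5,56,0,0]
}}

```text
t: 20.0
tcp_pos: [0.6048, 0.2205, 0.2107]
tool_rot: [0.146, 0.989, -0.001, 0.008]
force: [-0.1, 0.7, -0.7]
finger_gap: 0.354
```

```bash
python3 go.py .61 .235 .15;python3 - <<'E'
from station import manip
import cv2,pickle
for n,b in(('scene',(150,310,180,380)),('top',(165,315,130,330))):
    d=manip.snapshot(n);pickle.dump(d,open(n+'14.pkl','wb'))
    cv2.imwrite(f'pics/{n}14.png',cv2.resize(d['frame'][b[0]:b[1],b[2]:b[3],::-1],None,fx=3,fy=3,interpolation=2))
E
```

```text
tcp [0.6048 0.2205 0.2107] ytool 73.17 tilt 0.91 d(cm) [0.02 1.53 6.07]  F [-0.1  0.7 -0.7] q [ 0.18  0.57  1.41 -0.01  1.14 -1.1 ] gap 0.354 t 20.0
```

View pics/scene14.png

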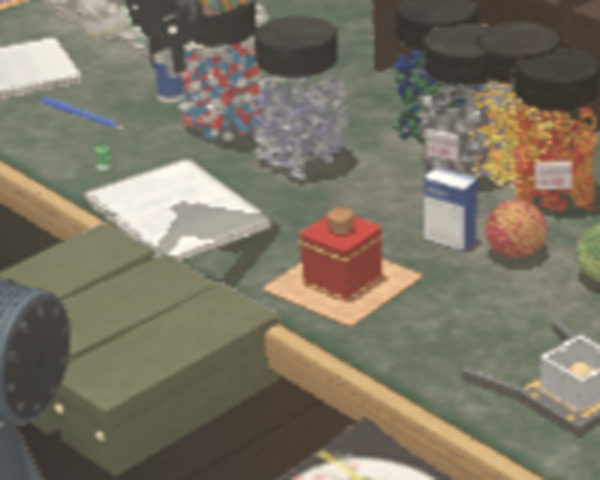

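View pics/top14.png

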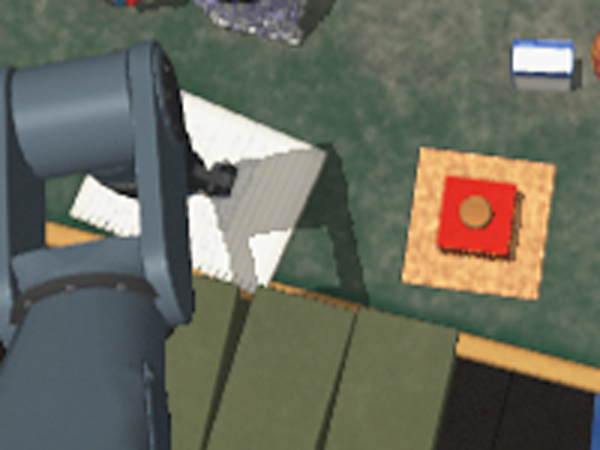

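The lid is centred on the mat, and the hand hangs over the near-left pad beside the mat (pixels (62-110,160-260) of the scene crop), not the far decor pad. I go down onto it.

Emit:
{"name": "drive_tool", "arguments": {
  "deltas": [0,0.8,1,0,0,1.5,4,0,0,1.5,7,0,0,1.5,10,0,0,1.5,12,0,0,1.5,13.5,0,0,1.5,14.5,0,0,1.5,15.2,0,0,1.5,15.6,0,0,1.5,15.8,0,0,1.5,15.8,0,0,1.5,15.8,0]
}}

```text
t: 21.3
tcp_pos: [0.6119, 0.2347, 0.0534]
tool_rot: [0.145, 0.989, -0.0, 0.009]
force: [-0.2, 0.0, -0.2]
finger_gap: 0.353
```

```bash
python3 go.py .61 .235 .0477
```

```text
tcp [0.6119 0.2347 0.0534] ytool 73.3 tilt 0.99 d(cm) [ 0.2  -0.03  0.57]  F [-0.2  0.  -0.2] q [ 0.2   0.79  1.49 -0.01  0.85 -1.07] gap 0.353 t 21.3
```

Emit:
{"name": "drive_tool", "arguments": {
  "deltas": [0,0,0.2,0,0,0,0.4,0,0,0,0.5,0,0,0,0.6,0,0,0,0.6,0,0,0,0.6,0]
}}

```text
t: 21.9
tcp_pos: [0.612, 0.2347, 0.0473]
tool_rot: [0.145, 0.989, -0.0, 0.009]
force: [-1.2, 0.0, 0.0]
finger_gap: 0.356
```

```bash
python3 go.py .61 .235 .0477;python3 - <<'E'
from station import manip
import cv2,pickle
for n,b in(('scene',(180,260,190,290)),):
    d=manip.snapshot(n);pickle.dump(d,open(n+'15.pkl','wb'))
    cv2.imwrite(f'pics/{n}15.png',cv2.resize(d['frame'][b[0]:b[1],b[2]:b[3],::-1],None,fx=7,fy=7,interpolation=2))
E
```

```text
tcp [0.612  0.2347 0.0473] ytool 73.3 tilt 0.99 d(cm) [ 0.2  -0.03 -0.04]  F [-1.2  0.   0. ] q [ 0.2   0.79  1.49 -0.01  0.84 -1.07] gap 0.356 t 21.9
```

View pics/scene15.png

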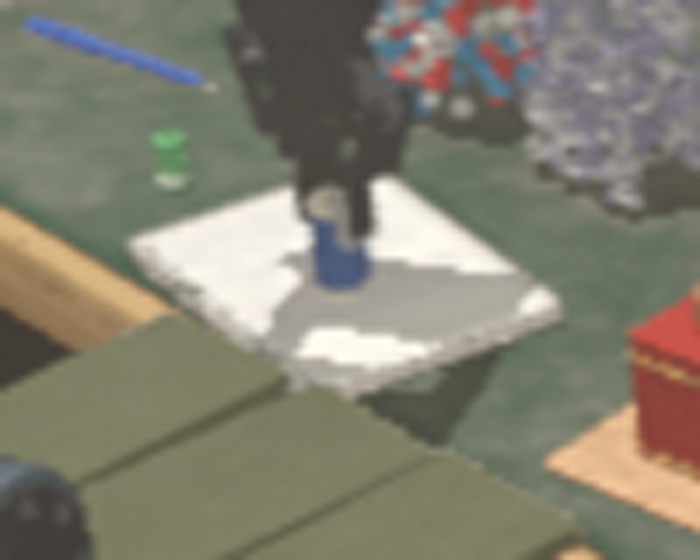

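The spool is over the middle of the pad, just above it. I lower it to contact.

Emit:
{"name": "drive_tool", "arguments": {
  "deltas": [0,0,0.05,0,0,0,0.1,0,0,0,0.15,0,0,0,0.15,0]
}}

```text
t: 22.35
tcp_pos: [0.612, 0.2347, 0.0458]
tool_rot: [0.145, 0.989, -0.0, 0.009]
force: [0.8, -0.7, -1.4]
finger_gap: 0.351
```

Emit:
{"name": "drive_tool", "arguments": {
  "deltas": [0,0,0.05,0,0,0,0.1,0,0,0,0.15,0,0,0,0.15,0]
}}

```text
t: 22.75
tcp_pos: [0.6122, 0.2346, 0.0446]
tool_rot: [0.145, 0.989, -0.0, 0.009]
force: [0.0, -0.0, 2.0]
finger_gap: 0.353
```

Emit:
{"name": "drive_tool", "arguments": {
  "deltas": [0,0,0.05,0,0,0,0.1,0,0,0,0.1,0]
}}

```text
t: 23.05
tcp_pos: [0.6123, 0.2347, 0.0446]
tool_rot: [0.145, 0.989, -0.0, 0.009]
force: [-1.5, -0.7, 6.6]
finger_gap: 0.353
```

Contact confirmed (6.6 N, no further motion). I release and rise.

Emit:
{"name": "drive_tool", "arguments": {
  "deltas": [0,0,-0.05,0,0,0,-0.05,0,0,0,-0.05,0]
}}

```text
t: 23.35
tcp_pos: [0.6122, 0.2346, 0.0447]
tool_rot: [0.145, 0.989, -0.0, 0.009]
force: [-0.1, -0.4, 0.1]
finger_gap: 0.348
```

Emit:
{"name": "drive_tool", "arguments": {
  "deltas": [0,0,0,0,0,0,0,0,0,0,0,0,0,0,0,0,0,0,0,0,0,0,0,0],
  "hand": 6
}}

```text
t: 23.95
tcp_pos: [0.6122, 0.2347, 0.0447]
tool_rot: [0.145, 0.989, -0.0, 0.009]
force: [-0.4, -0.0, 1.3]
finger_gap: 0.701
```

Emit:
{"name": "drive_tool", "arguments": {
  "deltas": [0,0,-1,0,0,0,-2.5,0,0,0,-5,0,0,0,-8,0,0,0,-12,0,0,0,-16,0,0,0,-18,0,0,-3,-18,0,0,-7,-18,0,0,-11,-18,0,0,-15,-18,0,0,-15,-18,0]
}}

```text
t: 25.15
tcp_pos: [0.5647, 0.0877, 0.226]
tool_rot: [0.147, 0.989, -0.001, 0.009]
force: [1.3, 0.8, -0.2]
finger_gap: 0.704
```

```bash
python3 go.py .61 .235 .0477;python3 - <<'E'
from station import manip
import cv2,pickle
for n,b in(('scene',(150,310,180,400)),('top',(165,315,130,450))):
    d=manip.snapshot(n);pickle.dump(d,open(n+'16.pkl','wb'))
    cv2.imwrite(f'pics/{n}16.png',cv2.resize(d['frame'][b[0]:b[1],b[2]:b[3],::-1],None,fx=2.4,fy=2.4,interpolation=2))
E
```

```text
tcp [0.5647 0.0877 0.226 ] ytool 73.05 tilt 1.03 d(cm) [ 0.28 15.4  17.83]  F [ 1.3  0.8 -0.2] q [-0.04  0.46  1.59 -0.    1.08 -1.31] gap 0.704 t 25.15
```

View pics/scene16.png

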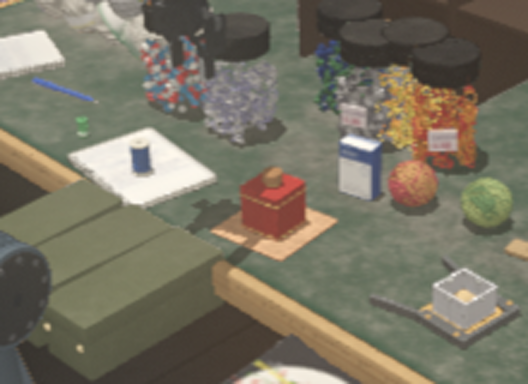

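View pics/top16.png

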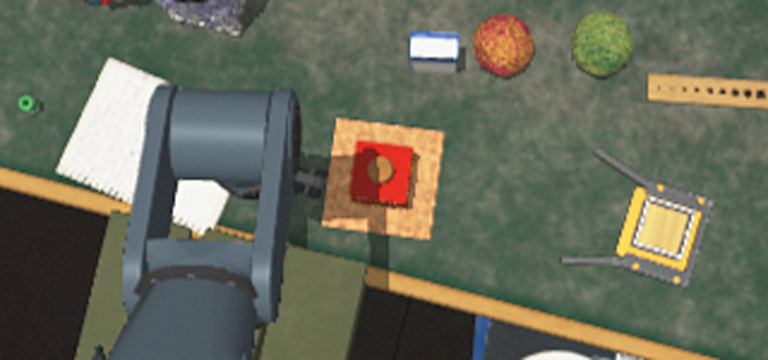

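The spool stands upright on the pad, the lid is centred on the mat, the tin is home, and the hand is clear. One last measurement before handing in.

Run:
```python
from foot import *
d=pickle.load(open('top16.pkl','rb'))
m,_=mask(d,(380,235,430,285),lambda h,s,v,im:(s>85)&(h>12)&(h<33)&(v>110))
q=(ray(d,np.argwhere(m)[:,::-1],.006)-o)*1e3;print('foot x',np.percentile(q@u,[1,99]),'y',np.percentile(q@n,[1,99]))
m,_=mask(d,(268,215,310,258),lambda h,s,v,im:((h<8)|(h>172))&(s>180)&(v>60))
print('lid top',rect(d,m,.073)[0],'mat 589.2,-17.7')
s=pickle.load(open('scene16.pkl','rb'))
m,_=mask(s,(225,200,250,230),lambda h,s_,v,im:(h>100)&(h<130)&(s_>100))
a=np.argwhere(m)[:,::-1];r=cv2.minAreaRect(a.astype(np.float32));print('spool img',r, 'base',ray(s,(a[:,0].mean(),a[:,1].max()-2),.014))
from station import manip
manip.sign_off()
```

```text
foot x [-42.43812884  42.86588004] y [-39.53356239  41.83447028]
lid top ((585.6262817382812, -18.364673614501953), (65.53682708740234, 70.00762176513672), 83.32133483886719) mat 589.2,-17.7Traceback (most recent call last):
  File "<stdin>", line 8, in <module>
  File "h.py", line 16, in mask
    k=1+np.argmax(st[1:,4]);return (l==k).astype(np.uint8),m
        ~~~~~~~~~^^^^^^^^^^
    return _wrapfunc(a, 'argmax', axis=axis, out=out, **kwds)
    return bound(*args, **kwds)
ValueError: attempt to get argmax of an empty sequence
```

Run:
```python
from foot import *
s=pickle.load(open('scene16.pkl','rb'))
m,_=mask(s,(225,200,250,230),lambda h,s_,v,im:(im[...,2]>im[...,0]+20))
a=np.argwhere(m)[:,::-1];r=cv2.minAreaRect(a.astype(np.float32));print(r,ray(s,(a[:,0].mean(),a[:,1].max()-1),.014), 'pad .626 .248')
from station import manip
print(manip.sign_off())
```

```text
((238.0, 216.5), (9.0, 6.0), 90.0) [[0.61699429 0.23769592]] pad .626 .248
the job is handed in; nothing more can be done
None
```

The job is handed in and every step of the task was done, at about 25 s on the robot's clock; the hand-in gives no verdict.

I slid the closed tin into the bracket until it stalled against the stop. I then drew the lid straight up, stood it on the cork mat, and stood the spool on the order pad beside the mat.

**Last checks:**
- **Tin:** centred about 0 mm along the slide and 1 mm across from home, with its foot under the lips.
- **Lid:** upright, about 4 mm from the mat's centre.
- **Spool:** upright, about 14 mm from the pad's centre.
- **Surroundings:** the hand was clear, and the bystanders in the last pictures looked undisturbed. I checked them by eye and did not measure them.

**Failed or weaker checks:**
- My first spool check failed because its colour mask was empty. I repeated it with a looser mask before handing in.
- That mask caught only a small patch, so the upright reading comes mainly from the picture.

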